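# Twist a jammed beaker out of its stack and stand it on the balance

### The job

The top beaker of the stack in the bench holder has jammed in the one below it. Work it free by twisting it back and forth while lifting, without drawing the beakers below up out of the holder, then stand it upright, wholly on the balance pan, setting it down gently and letting go. Leave everything else on the bench where it is.

Things in the scene. Friction and masses are not known exactly. Their poses are not given: they have to be found in the camera images.
- beaker: The top beaker of the stack, the one to take: loose, empty, plain white thick-walled plastic, about 90 g, 80 mm high, wall 1.8 mm, tapering from 60 mm across below the 62 mm rim bead to 50 mm at the foot. Origin: centre of its underside; z: its axis, up. Its one spout, a V-shaped lip on the top 12 mm of the wall, sticks out 6 mm at +x.
- beaker_rim (a point): Centre of the top beaker's rim, 80 mm above its underside. Only the top 28 mm of this beaker stand clear above the rim of the one below: this bare band is what can be gripped across its 60 mm, at any bearing clear of the spout. It bears a firm grip (40 to 60 N).
- stack_mouth (a point): Centre of the rim of the beaker the top one is jammed in, 120 mm above the bench at the start; the top beaker's underside is 52 mm below it and leaves it when lifted that far. The jam lasts for the first 27 mm of lift. It holds by friction, 16 to 26 N; while the beaker is turned, either way (under 1 N m), little of that resists the lift. Let go, it stays put.
- stack (a joint): How far (m) the two lower beakers are drawn up in the holder: 0 = seated, as at the start. They are like the top one, nested at 28 mm steps. Their spouts ride in the holder's slot, so they cannot turn. The holder's rubber lining and their weight hold them down against only about 7.5 N of upward pull, so a straight pull brings them up with the top one.
- holder: Bench holder for the stack, fixed to the bench by its weight: dark steel foot 124 mm across and 12 mm thick, with an upright grey sleeve 74 mm across, its top 112 mm above the bench, and one full-height slot at the holder's +x side. Origin: centre of its underside; z up.
- balance: Top-pan balance, heavy and fixed. Origin: on the bench under the centre of the pan; z up. Housing 200 mm wide (y) and 71 mm high, from 200 mm in front of the origin (-x side: keys and display) to 100 mm behind it.
- pan_centre (a point): Centre of the top face of the balance's round steel pan, 120 mm across, 4 mm thick, 84 mm above the bench. The pan gives about 1 mm for each 4 N and is overloaded beyond 3.5 mm.
- pan (a joint): How far (m) the pan is pressed down: 0 = unloaded, 0.004 = on its overload stop.
- tube_rack: Bystander: white rack 100 x 250 mm, 100 mm high with its blue-capped tubes. Origin: centre of its underside.
- tip_box: Bystander: pipette tip box 86 x 122 mm, 56 mm high. Origin: centre of its underside.
- wash_bottle: Bystander: white wash bottle 72 mm across, 211 mm high, its spout tube reaching 65 mm out to its -x. Origin: centre of its underside.
Things that resemble listed ones, but are neither listed nor needed, are in the scene too. What is shaped like the beaker but blue or orange is not meant.

How it is judged (in metres and radians):
On the way:
1. the top beaker has been drawn clear of the one below, which still sits in the holder (z of beaker in the frame of stack_mouth above 0 m and value of joint stack below 0.008 m), for 0.1 s.
At the end, for the whole second after the job is handed in: The beaker stands still and upright (within 0.08 rad) on the balance pan, its foot wholly on it (centre within 36 mm of the pan's centre), let go; the two lower beakers still sit in the holder (drawn up less than 8 mm) (horizontal distance between beaker and pan_centre below 0.036 m and z of beaker in the frame of pan_centre between -0.004 and 0.004 m and angle between beaker's own z axis and vertical below 0.08 rad and linear speed of beaker below 0.02 m/s and angular speed of beaker below 0.2 rad/s and value of joint stack below 0.008 m); the robot touches nothing.
It fails at once if the lower beakers drawn up 8 mm or more in the holder (value of joint stack above 0.008 m).
It fails at once if the balance pan pressed down by more than 3.5 mm (about 16 N): beaker dropped or pushed onto it (value of joint pan above 0.0035 m).
It fails at once if a bystander shifted by more than 30 mm or tipped (distance of any of tube_rack, tip_box, wash_bottle from where it was at the start of the episode above 0.03 m or angle between any of tube_rack, tip_box, wash_bottle's own z axis and vertical above 0.3 rad).
It also fails if it takes over 70 s, if anything falls off the work surface, if the arm or the gripper's body presses on something with over 40 N, if the wrist force passes 120 N, or if a joint passes its speed limit or range.

### The arm

A 6-joint arm with a two-finger parallel gripper is mounted at the origin on the work surface. World frame = base frame: x ahead of the robot, y to its left, z up, the work surface at z = 0. Lengths are in mm, angles in degrees, forces in N, time in s.
With the tool pointing down it reaches from about 300 to 775 mm from the base axis. Payload 14.6 kg.
Tool frame: the origin (TCP) lies at the very end of the fingers, on their centre line; the grasp point (between the pads) lies 19 mm behind it; z points along the fingers, y is the direction in which the jaws open and shut (so a half turn about z gives the same grasp; the last joint's range is limited). The gripper opens to 85 mm and grips with 20 to 120 N. Pads are 22 mm wide; open, the fingers measure 114 mm over their backs; the gripper's body (76 mm by 85 mm) begins 54 mm behind the grasp point. The pads swing forward as they close: fully open they stand 13 mm farther back than shut.
Start: joints at [-70.451, 17.183, 87.147, -0, 75.671, -3.816], TCP at [218.117, -504.89, 231.281] pointing down, gripper open.
Joint ranges: [-173.82, 173.82], [-45.26, 126.66], [13.44, 144.39], [-59.66, 239.66], [0, 175.72], [-146.38, 146.38]. Speed limits (degrees/s): [127.2, 127.2, 147.25, 180, 180, 180].

### API

Orientations are given as a 3x3 rotation matrix whose columns are the frame's x, y, z axes.
In Python, from cell import r gives the robot as it stands. The module is installed in compiled form; this text tells all that it offers.
- The arm moves only by the tool servo_tool, never from a script. Its argument "plan" is a list of rows, each an object of numbers: "wx", "wy", "wz": the turn, a rotation vector about the tool's x, y, z in rad; "x", "y", "z": the shift along the tool's x, y, z in mm; "gripper": the finger opening in mm, from 0 to 85.4. In form: [{"wx": .., "wy": .., "wz": .., "x": .., "y": .., "z": .., "gripper": ..}, ...]. A call has 1 to 8 rows; each row is the pose to reach, as a shift and turn from the pose commanded when the call began, along the tool's axes at that moment; what a row does not reach only later rows make up. A row lasts 1/10 s, in which the tool goes at most 50 mm and 8.59 degrees, less where a joint would pass 70% of its speed; a pose out of reach is approached as far as the arm can. A call with a gripper value outside its range is refused whole. The fingers move at their own pace and stop on an object; the grip force is fixed at half the most. Time passes only in rows, so rows that repeat a pose let the fingers close. It gives the time, the measured TCP pose, the force and the opening at its end, in the units of the state.
- r.get_obs(): the state, without advancing time (a new reading comes with each control period).
- r.capture(name): name is "scene" or "top" or "wrist"; returns a dict with "color" (400x640x3 uint8, red, green, blue), "depth" (400x640 float32, mm along the optical axis (not along the pixel's ray), 0 where there is no reading), "fx", "fy", "cx", "cy" (pixels), "rvec" (rotation vector, rad) and "tvec" (3), from world to camera coordinates, as OpenCV has them; the wrist camera has in their place "mount" (4x4, takes a point from camera to tool coordinates, whose origin is the TCP and whose axes are the flange's). Camera axes: x right, y down, z forward; pixel columns grow to the right and rows downward; lengths in mm; the calibration is good to about 2 mm. A picture is of the moment at which its call begins: read the wrist's pose just before it.
- r.job_done(): hands the job in, once; it reports no verdict.
The state is a dict: "t": time; "q": joint angles; "joint_velocities": joint speeds; "joint_torque": joint torques, N m; "tcp_pos": TCP position; "ee_rot": TCP orientation; "wrist_force": force on the tool from outside, world axes, zero at the start; "wrist_torque": the same for the moment, N m; "grip_width": opening from 0.0 (shut) to 1.0 (fully open).
Only numpy, scipy, OpenCV 4.12 (cv2) and the standard library are available. Lean on these libraries where they do the work, as an engineer would, in place of code of your own. Each camera call takes 0.05 s, during which the arm holds its last target. There are 200 camera calls.

## Working session

There is one attempt and no reset: what is moved stays moved. The work goes in short steps, Python scripts to look and compute and a tool call to move; the robot and the scene stay as the last step left them, time stands still between calls to the robot, and variables do not carry over. Pictures are saved under pics/ and viewed, about 8 in all and at most 12, crops included, and the job is handed in when it is done.

Besides the shell and the picture viewer there is one more tool, called after "Call:" as name(argument=value, ...) on one line, values as JSON. servo_tool: Moves the arm, as the interface text tells. Its arguments: {"type":"object","properties":{"plan":{"type":"array","items":{"type":"object","properties":{"wx":{"type":"number"},"wy":{"type":"number"},"wz":{"type":"number"},"x":{"type":"number"},"y":{"type":"number"},"z":{"type":"number"},"gripper":{"type":"number"}}}}},"required":["plan"]}

```bash
mkdir -p pics
cat > h.py <<'E'
import numpy as np, cv2
from cell import r
def cloud(name):
    o=r.get_obs(); c=r.capture(name); d=c["depth"]; v,u=np.indices(d.shape)
    P=np.stack([(u-c["cx"])/c["fx"]*d,(v-c["cy"])/c["fy"]*d,d],-1)
    if "mount" in c:
        P=P@c["mount"][:3,:3].T+c["mount"][:3,3]; P=P@np.array(o["ee_rot"]).T+np.array(o["tcp_pos"])
    else:
        R=cv2.Rodrigues(np.array(c["rvec"],float))[0]; P=(P-np.array(c["tvec"]).ravel())@R
    P[d==0]=np.nan
    return c["color"],P
def save(n,img): cv2.imwrite("pics/"+n,img[...,::-1])
E
python3 - <<'E'
from h import *
o=r.get_obs(); print(o["t"],o["ee_rot"],o["grip_width"])
for n in("scene","top"):
    c,P=cloud(n); save(n+".png",c); np.savez("/tmp/"+n,c=c,P=P)
E
```

```text
0.0 [[ 9.17986784e-01  3.96610777e-01 -3.96053529e-04]
 [ 3.96610967e-01 -9.17986111e-01  1.11439314e-03]
 [ 7.84086892e-05 -1.18007735e-03 -9.99999301e-01]] 0.9958253073570601
```

View pics/scene.png

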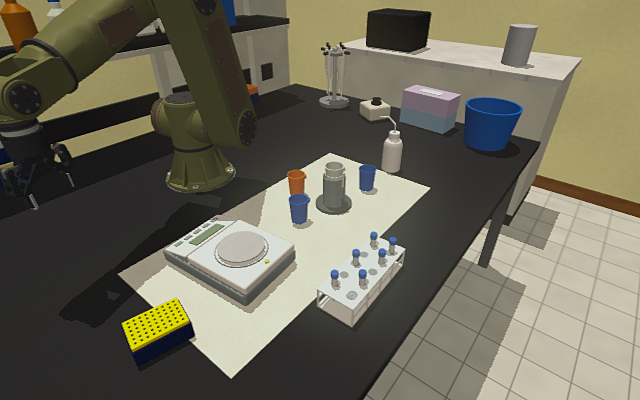

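View pics/top.png

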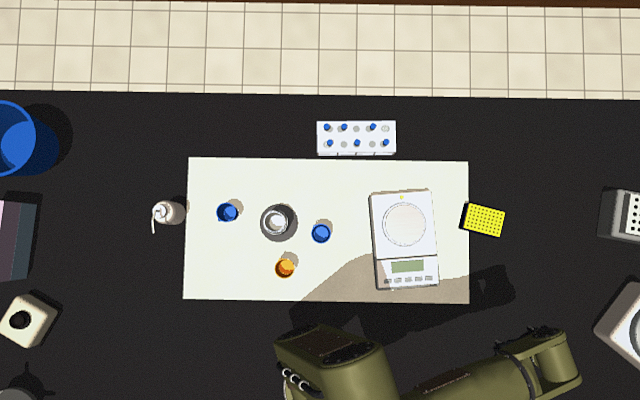

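The top view shows the stack at pixel (277,222) and the pan at (404,225). The blue and orange look-alikes are at (228,212), (321,232) and (285,267). Next I measure positions from the clouds.

Run:
```python
from h import *
for n in("scene","top"):
    P=np.load("/tmp/%s.npz"%n)["P"]; c=np.load("/tmp/%s.npz"%n)["c"]
    g=np.isfinite(P[...,2])
    def at(u,v): return P[v,u].round(0)
    if n=="top":
        boxes={"stack":(255,200,302,245),"pan":(380,200,430,248),"blue1":(300,218,335,248),"blue2":(212,198,244,226),"or":(270,252,300,282),"bottle":(145,195,190,240),"rack":(312,115,400,160)}
        for k,(a,b,e,f) in boxes.items():
            p=P[b:f,a:e].reshape(-1,3); p=p[np.isfinite(p[:,2])]
            zt={"stack":141,"pan":80,"blue1":70,"blue2":70,"or":70,"bottle":60,"rack":60}[k]
            q=p[p[:,2]>zt]
            print(n,k,len(q),q[:,2].max().round(1),np.median(q[:,2]).round(1),((q.max(0)+q.min(0))/2).round(1),(q.max(0)-q.min(0)).round(1))
            if k in("stack","pan"): print(cv2.minEnclosingCircle(q[:,:2].astype(np.float32)))
            if k=="stack":
                (cx,cy),_=cv2.minEnclosingCircle(q[:,:2].astype(np.float32))
                d=q[:,:2]-np.median(q[:,:2],0); 
                for s in q[np.argsort(-np.hypot(*(q[:,:2]-[cx,cy]).T))[:10]]: print(s.round(1))
    else:
        for k,(a,b,e,f,zt) in {"stack":(310,155,360,215,142),"pan":(205,220,280,275,82)}.items():
            p=P[b:f,a:e].reshape(-1,3); p=p[np.isfinite(p[:,2])]; q=p[(p[:,2]>zt)&(p[:,2]<155)]
            print(n,k,len(q),np.median(q[:,2]),cv2.minEnclosingCircle(q[:,:2].astype(np.float32)))
img=cv2.resize(c[185:285,200:450],None,fx=3,fy=3,interpolation=cv2.INTER_CUBIC); 
s=np.load("/tmp/scene.npz")["c"][140:225,280:390]
s=cv2.resize(s,None,fx=3.5,fy=3.5,interpolation=cv2.INTER_CUBIC)
W=np.zeros((600,750,3),np.uint8); W[:300]=img; W[300:300+s.shape[0],:s.shape[1]]=s[:300]
save("crop.png",W)
```

```text
scene stack 83 146.15027755179435 ((520.6172485351562, 159.8145294189453), 33.56850814819336)
scene pan 1092 83.83452189788365 ((519.9315795898438, -238.38995361328125), 60.52968215942383)
top stack 80 154.0 148.9 [520.9 158.  147.5] [62.  60.5 13. ]
((521.44873046875, 158.68191528320312), 32.31672668457031)
[551.7 170.2 150.1]
[505.2 130.7 148.1]
[490.1 150.8 150.6]
[496.2 138.9 153.7]
[502.1 133.2 153.1]
[489.9 162.9 147.7]
[490.1 154.  147.5]
[499.2 136.2 151.2]
[490.  159.9 147.5]
[490.  156.9 148.6]
top pan 1096 94.5 84.8 [ 530.6 -238.4   87.3] [134.3 151.6  14.5]
((548.0718994140625, -243.20147705078125), 86.59979248046875)
top blue1 74 87.3 80.6 [488.4  20.4  78.8] [58.7 59.  17. ]
top blue2 84 88.0 79.5 [548.3 315.7  79. ] [59.5 60.5 18. ]
top or 75 88.4 78.9 [380.5 129.2  79.2] [61.2 59.1 18.4]
top bottle 572 212.5 125.5 [530.3 490.6 136.3] [ 98.8  62.9 152.3]
top rack 1668 109.4 63.3 [797.6 -86.5  84.7] [104.9 249.2  49.4]
```

View pics/crop.png

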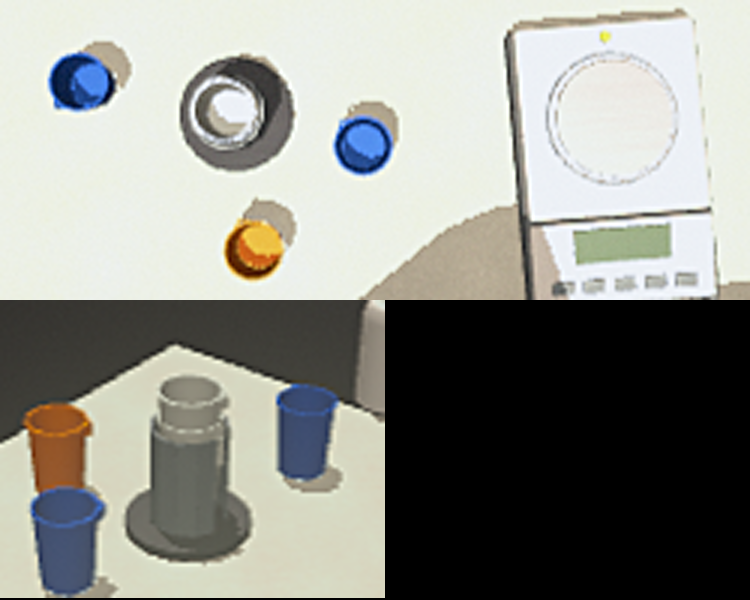

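The stack's rim centre is about (521,158) and the pan is at (520,-238). I'm moving over the stack for a close wrist view to find the spout.

Call:
servo_tool(plan=[{"x": 0, "y": 0, "z": -40}, {"x": 541, "y": -488, "z": -80}, {"x": 541, "y": -488, "z": -80}, {"x": 541, "y": -488, "z": -80}, {"x": 541, "y": -488, "z": -80}, {"x": 541, "y": -488, "z": -80}, {"x": 541, "y": -488, "z": -80}, {"x": 541, "y": -488, "z": -80}])

```text
$.plan[0]: bad value
```

Call:
servo_tool(plan=[{"wx": 0, "wy": 0, "wz": 0, "x": 0, "y": 0, "z": -40, "gripper": 85}, {"wx": 0, "wy": 0, "wz": 0, "x": 541, "y": -488, "z": -80, "gripper": 85}, {"wx": 0, "wy": 0, "wz": 0, "x": 541, "y": -488, "z": -80, "gripper": 85}, {"wx": 0, "wy": 0, "wz": 0, "x": 541, "y": -488, "z": -80, "gripper": 85}, {"wx": 0, "wy": 0, "wz": 0, "x": 541, "y": -488, "z": -80, "gripper": 85}, {"wx": 0, "wy": 0, "wz": 0, "x": 541, "y": -488, "z": -80, "gripper": 85}, {"wx": 0, "wy": 0, "wz": 0, "x": 541, "y": -488, "z": -80, "gripper": 85}, {"wx": 0, "wy": 0, "wz": 0, "x": 541, "y": -488, "z": -80, "gripper": 85}])

```text
t: 0.9
tcp_pos: [363.7, -185.1, 290.5]
ee_rot: [[0.918, 0.396, 0.0], [0.396, -0.918, -0.0], [0.0, 0.0, -1.0]]
wrist_force: [1.3, -0.4, 0.1]
grip_width: 0.997
```

Call:
servo_tool(plan=[{"wx": 0, "wy": 0, "wz": 0, "x": 280, "y": -253, "z": -15, "gripper": 85}, {"wx": 0, "wy": 0, "wz": 0, "x": 280, "y": -253, "z": -15, "gripper": 85}, {"wx": 0, "wy": 0, "wz": 0, "x": 280, "y": -253, "z": -15, "gripper": 85}, {"wx": 0, "wy": 0, "wz": 0, "x": 280, "y": -253, "z": -15, "gripper": 85}, {"wx": 0, "wy": 0, "wz": 0, "x": 280, "y": -253, "z": -15, "gripper": 85}, {"wx": 0, "wy": 0, "wz": 0, "x": 280, "y": -253, "z": -15, "gripper": 85}, {"wx": 0, "wy": 0, "wz": 0, "x": 280, "y": -253, "z": -15, "gripper": 85}, {"wx": 0, "wy": 0, "wz": 0, "x": 280, "y": -253, "z": -15, "gripper": 85}])

```text
t: 1.7
tcp_pos: [520.7, 159.4, 304.9]
ee_rot: [[0.917, 0.399, -0.001], [0.399, -0.917, 0.0], [-0.001, -0.0, -1.0]]
wrist_force: [0.1, -0.3, -0.4]
grip_width: 0.992
```

```bash
cat > w.py <<'E'
from h import *
import sys
o=r.get_obs(); print(o["t"],np.round(o["q"],1),np.round(o["tcp_pos"],1))
c,P=cloud("wrist"); save(sys.argv[1]+".png",c); np.savez("/tmp/w",c=c,P=P)
t=np.array(o["tcp_pos"]); z=P[...,2]; near=np.hypot(P[...,0]-521,P[...,1]-158)<60
for lo,hi in((143,155),(114,124)):
    q=P[near&(z>lo)&(z<hi)]
    if len(q)<10: continue
    print(lo,len(q),np.median(q[:,2]),cv2.minEnclosingCircle(q[:,:2].astype(np.float32)))
    x,y=q[:,0],q[:,1]; k=cv2.convexHull(q[:,:2].astype(np.float32))[:,0]
    for _ in range(6):
        s=np.linalg.lstsq(np.c_[2*k,np.ones(len(k))],(k**2).sum(1),rcond=None)[0]
        rr=np.sqrt(s[2]+s[0]**2+s[1]**2); e=np.hypot(*(k-s[:2]).T)-rr; k=k[abs(e)<max(1.2,np.percentile(abs(e),85))]
    print("fit",s[:2],rr)
    d=q[:,:2]-s[:2]; h=np.hypot(*d.T); a=np.degrees(np.arctan2(d[:,1],d[:,0]))
    i=np.argsort(-h)[:12]; print(np.c_[h[i],a[i]].round(1).tolist())
E
python3 w.py w1
```

```text
1.7 [13.2 13.9 81.6  0.  84.6 79.7] [520.7 159.4 304.9]
143 826 146.31328486841232 ((521.4370727539062, 159.23745727539062), 33.46079635620117)
fit [519.12965889 158.330219  ] 30.800700976570536
[[35.9, 17.6], [35.8, 20.3], [35.6, 18.8], [35.2, 21.6], [35.0, 17.4], [34.9, 15.9], [34.9, 21.6], [34.9, 20.2], [34.8, 18.8], [34.4, 14.4], [34.4, 23.0], [34.3, 17.3]]
114 480 118.67104589043636 ((523.4058227539062, 159.97146606445312), 31.657426834106445)
fit [521.56978269 159.26811469] 29.04189319148198
[[33.6, 8.5], [33.4, 6.6], [33.3, 5.0], [33.1, 9.9], [32.9, 6.5], [32.7, 8.1], [32.4, 11.4], [32.4, 9.6], [32.3, 4.4], [32.3, 2.5], [32.1, 6.1], [31.8, 2.4]]
```

View pics/w1.png

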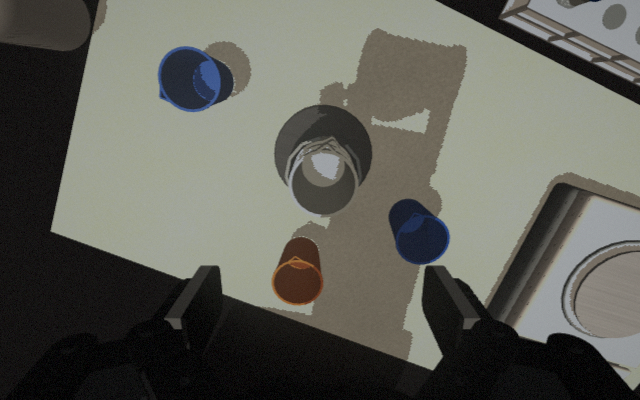

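Top rim centre is about (520,158.5), with its spout at a bearing of about 19°. That is along the tool x axis, so the jaws along tool y are clear of it. Before going down I check where the fingertips stand at about 62 mm opening.

Call:
servo_tool(plan=[{"wx": 0, "wy": 0, "wz": 0, "x": -1, "y": 0.5, "z": 50, "gripper": 62}, {"wx": 0, "wy": 0, "wz": 0, "x": -1, "y": 0.5, "z": 90, "gripper": 62}, {"wx": 0, "wy": 0, "wz": 0, "x": -1, "y": 0.5, "z": 90, "gripper": 62}, {"wx": 0, "wy": 0, "wz": 0, "x": -1, "y": 0.5, "z": 90, "gripper": 62}, {"wx": 0, "wy": 0, "wz": 0, "x": -1, "y": 0.5, "z": 90, "gripper": 62}, {"wx": 0, "wy": 0, "wz": 0, "x": -1, "y": 0.5, "z": 90, "gripper": 62}])

```text
t: 2.35
tcp_pos: [520.2, 155.4, 217.6]
ee_rot: [[0.918, 0.396, 0.003], [0.396, -0.918, 0.001], [0.003, 0.001, -1.0]]
wrist_force: [0.1, 0.1, 0.4]
grip_width: 0.723
```

```bash
python3 w.py w2
python3 - <<'E'
from h import *
o=r.get_obs();P=np.load("/tmp/w.npz")["P"]
L=(P-np.array(o["tcp_pos"]))@np.array(o["ee_rot"]); L=L.reshape(-1,3)
L=L[np.isfinite(L[:,2])&(abs(L[:,0])<20)&(abs(L[:,1])<60)&(L[:,2]<15)]
print(len(L))
for s in(-1,1):
    q=L[s*L[:,1]>0]; print(len(q),q.min(0).round(1),q.max(0).round(1),np.percentile(q[:,2],[50,90,99]).round(1), "inner face",np.percentile(abs(q[:,1]),[1,5,50]).round(1))
E
```

```text
2.35 [12.8 16.8 89.5  0.  73.5 79.4] [520.2 155.4 217.6]
143 1601 146.27675497224635 ((521.7254028320312, 157.88894653320312), 33.70698547363281)
fit [518.94297243 158.1756807 ] 30.861074927426984
[[36.2, 17.9], [36.1, 19.8], [36.0, 17.8], [36.0, 20.8], [35.8, 16.8], [35.7, 19.8], [35.7, 20.8], [35.5, 18.8], [35.4, 16.7], [35.4, 19.7], [35.4, 21.8], [35.3, 18.7]]
114 1016 118.55401208836683 ((523.1220703125, 159.04141235351562), 31.87532615661621)
fit [521.67743407 159.06435151] 29.237290387236307
[[33.3, 6.6], [33.2, 7.8], [33.2, 9.1], [33.1, 5.4], [33.0, 6.6], [32.8, 10.1], [32.8, 7.7], [32.6, 10.2], [32.4, 8.7], [32.3, 4.8], [32.3, 3.4], [32.2, 6.1]]
31934
15865 [-11.8 -60.  -85.9] [19.4 -0.1 -3.8] [-60.8 -31.  -10.1] inner face [ 2.2  9.5 37.3]
16069 [-11.8   0.1 -85.6] [19.4 60.  -4. ] [-61.  -31.4 -10.1] inner face [ 2.2  9.4 36.9]
```

View pics/w2.png

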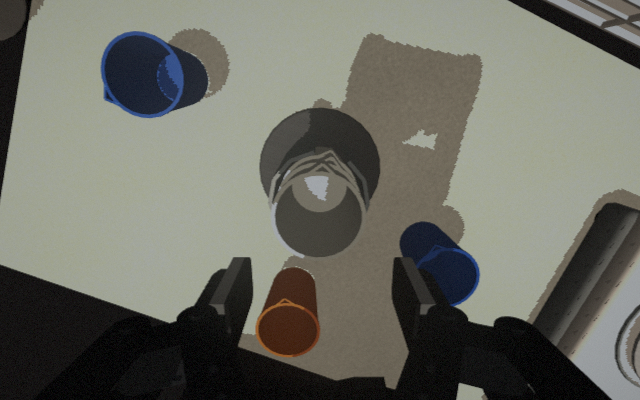

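Fingertips stand about 4 mm behind the TCP at this opening. A TCP height of about 119 keeps them just above the lower rim at 120. Going down now.

Call:
servo_tool(plan=[{"wx": 0, "wy": 0, "wz": 0, "x": 0.5, "y": -2.9, "z": 0, "gripper": 85}, {"wx": 0, "wy": 0, "wz": 0, "x": 0.5, "y": -2.9, "z": 20, "gripper": 85}, {"wx": 0, "wy": 0, "wz": 0, "x": 0.5, "y": -2.9, "z": 35, "gripper": 85}, {"wx": 0, "wy": 0, "wz": 0, "x": 0.5, "y": -2.9, "z": 50, "gripper": 85}, {"wx": 0, "wy": 0, "wz": 0, "x": 0.5, "y": -2.9, "z": 65, "gripper": 85}, {"wx": 0, "wy": 0, "wz": 0, "x": 0.5, "y": -2.9, "z": 80, "gripper": 85}, {"wx": 0, "wy": 0, "wz": 0, "x": 0.5, "y": -2.9, "z": 80, "gripper": 85}, {"wx": 0, "wy": 0, "wz": 0, "x": 0.5, "y": -2.9, "z": 80, "gripper": 85}])

```text
t: 3.2
tcp_pos: [519.0, 158.4, 136.1]
ee_rot: [[0.918, 0.397, 0.0], [0.397, -0.918, 0.0], [0.0, 0.0, -1.0]]
wrist_force: [-0.2, -0.6, 0.1]
grip_width: 0.994
```

Call:
servo_tool(plan=[{"wx": 0, "wy": 0, "wz": 0, "x": 0, "y": 0, "z": 10, "gripper": 85}, {"wx": 0, "wy": 0, "wz": 0, "x": 0, "y": 0, "z": 17, "gripper": 85}, {"wx": 0, "wy": 0, "wz": 0, "x": 0, "y": 0, "z": 17, "gripper": 85}, {"wx": 0, "wy": 0, "wz": 0, "x": 0, "y": 0, "z": 17, "gripper": 65}, {"wx": 0, "wy": 0, "wz": 0, "x": 0, "y": 0, "z": 17, "gripper": 50}, {"wx": 0, "wy": 0, "wz": 0, "x": 0, "y": 0, "z": 17, "gripper": 50}, {"wx": 0, "wy": 0, "wz": 0, "x": 0, "y": 0, "z": 17, "gripper": 50}, {"wx": 0, "wy": 0, "wz": 0, "x": 0, "y": 0, "z": 17, "gripper": 50}])

```text
t: 4.0
tcp_pos: [519.2, 158.1, 119.2]
ee_rot: [[0.918, 0.397, 0.001], [0.397, -0.918, -0.0], [0.001, 0.001, -1.0]]
wrist_force: [-0.2, -1.9, 5.7]
grip_width: 0.678
```

```bash
cat > s.py <<'E'
from cell import r
import numpy as np
o=r.get_obs()
for k in("t","q","tcp_pos","wrist_force","wrist_torque","grip_width"): print(k,np.round(o[k],3))
E
python3 s.py
```

```text
t 4.0
q [ 1.3077e+01  2.3062e+01  9.5142e+01 -2.2000e-02  6.1716e+01  7.9724e+01]
tcp_pos [519.242 158.101 119.16 ]
wrist_force [-0.226 -1.899  5.697]
wrist_torque [-0.524 -0.057  0.041]
grip_width 0.678
```

Gripped: the opening reads about 58 mm, on the wall below the bead. Now the first twist with a slow lift.

Call:
servo_tool(plan=[{"wx": 0, "wy": 0, "wz": -0.12, "x": 0, "y": 0, "z": 0, "gripper": 50}, {"wx": 0, "wy": 0, "wz": -0.25, "x": 0, "y": 0, "z": 0, "gripper": 50}, {"wx": 0, "wy": 0, "wz": -0.38, "x": 0, "y": 0, "z": -0.5, "gripper": 50}, {"wx": 0, "wy": 0, "wz": -0.51, "x": 0, "y": 0, "z": -1.0, "gripper": 50}, {"wx": 0, "wy": 0, "wz": -0.64, "x": 0, "y": 0, "z": -1.5, "gripper": 50}, {"wx": 0, "wy": 0, "wz": -0.77, "x": 0, "y": 0, "z": -2.0, "gripper": 50}, {"wx": 0, "wy": 0, "wz": -0.9, "x": 0, "y": 0, "z": -2.5, "gripper": 50}, {"wx": 0, "wy": 0, "wz": -1.03, "x": 0, "y": 0, "z": -2.5, "gripper": 50}])

```text
t: 4.8
tcp_pos: [518.4, 158.4, 120.6]
ee_rot: [[0.127, 0.992, -0.001], [0.992, -0.127, 0.0], [0.0, -0.001, -1.0]]
wrist_force: [-0.1, 1.2, -1.1]
grip_width: 0.679
```

```bash
python3 s.py; python3 w.py w3
```

```text
t 4.8
q [1.3105e+01 2.2933e+01 9.5103e+01 3.3000e-02 6.2029e+01 2.0410e+01]
tcp_pos [518.367 158.379 120.637]
wrist_force [-0.118  1.167 -1.116]
wrist_torque [ 0.172  0.171 -0.083]
grip_width 0.679
4.8 [13.1 22.9 95.1  0.  62.  20.4] [518.4 158.4 120.6]
143 6773 147.46783149392763 ((519.743896484375, 165.37322998046875), 43.01521301269531)
fit [516.69810342 166.35707515] 39.435103126603124
[[46.2, -8.2], [45.8, -7.5], [45.7, -8.2], [45.7, -7.5], [45.6, -7.3], [45.6, -7.7], [45.6, -7.2], [45.5, -7.6], [45.5, -7.2], [45.5, -7.4], [45.4, -7.4], [45.4, -6.8]]
114 3560 118.69089663760988 ((521.7064819335938, 162.41156005859375), 32.75538635253906)
fit [518.89631144 160.25977298] 29.218764109056796
[[35.7, 5.5], [35.4, 6.1], [35.4, 6.3], [35.4, 5.3], [35.3, 2.0], [35.3, 3.2], [35.3, 4.5], [35.3, 5.7], [35.1, 5.3], [35.1, 7.0], [35.1, 4.5], [34.9, 6.5]]
```

View pics/w3.png

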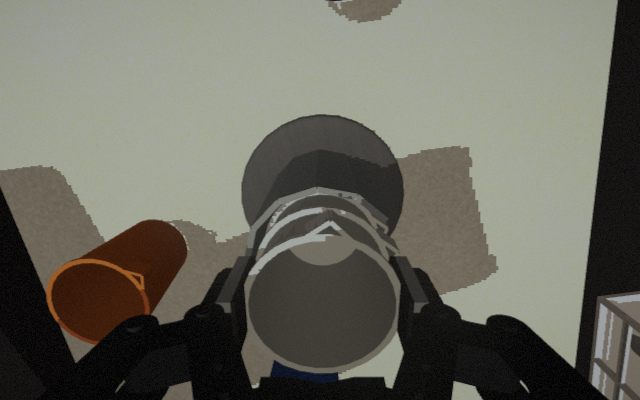

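The wrist view shows the beaker turned with the jaws, its spout still facing up the image at (325,230). The lower rim height is unchanged at 118.7 in the depth data. Carrying on in the other direction.

Call:
servo_tool(plan=[{"wx": 0, "wy": 0, "wz": 0.12, "x": 0, "y": 0, "z": 0, "gripper": 50}, {"wx": 0, "wy": 0, "wz": 0.25, "x": 0, "y": 0, "z": 0, "gripper": 50}, {"wx": 0, "wy": 0, "wz": 0.38, "x": 0, "y": 0, "z": -0.6, "gripper": 50}, {"wx": 0, "wy": 0, "wz": 0.51, "x": 0, "y": 0, "z": -1.2, "gripper": 50}, {"wx": 0, "wy": 0, "wz": 0.64, "x": 0, "y": 0, "z": -1.8, "gripper": 50}, {"wx": 0, "wy": 0, "wz": 0.77, "x": 0, "y": 0, "z": -2.4, "gripper": 50}, {"wx": 0, "wy": 0, "wz": 0.9, "x": 0, "y": 0, "z": -3, "gripper": 50}, {"wx": 0, "wy": 0, "wz": 1.03, "x": 0, "y": 0, "z": -3, "gripper": 50}])

```text
t: 5.65
tcp_pos: [518.8, 158.1, 123.9]
ee_rot: [[0.921, 0.389, 0.0], [0.389, -0.921, -0.0], [-0.0, 0.0, -1.0]]
wrist_force: [2.7, -2.2, -1.3]
grip_width: 0.68
```

Call:
servo_tool(plan=[{"wx": 0, "wy": 0, "wz": -0.12, "x": 0, "y": 0, "z": 0, "gripper": 50}, {"wx": 0, "wy": 0, "wz": -0.25, "x": 0, "y": 0, "z": 0, "gripper": 50}, {"wx": 0, "wy": 0, "wz": -0.38, "x": 0, "y": 0, "z": -0.6, "gripper": 50}, {"wx": 0, "wy": 0, "wz": -0.51, "x": 0, "y": 0, "z": -1.2, "gripper": 50}, {"wx": 0, "wy": 0, "wz": -0.64, "x": 0, "y": 0, "z": -1.8, "gripper": 50}, {"wx": 0, "wy": 0, "wz": -0.77, "x": 0, "y": 0, "z": -2.4, "gripper": 50}, {"wx": 0, "wy": 0, "wz": -0.9, "x": 0, "y": 0, "z": -3, "gripper": 50}, {"wx": 0, "wy": 0, "wz": -1.03, "x": 0, "y": 0, "z": -3, "gripper": 50}])

```text
t: 6.45
tcp_pos: [518.5, 158.4, 126.7]
ee_rot: [[0.13, 0.991, -0.001], [0.992, -0.13, 0.0], [0.0, -0.001, -1.0]]
wrist_force: [-1.0, -0.1, -1.8]
grip_width: 0.683
```

```bash
cat > low.py <<'E'
from h import *
import sys
o=r.get_obs(); print(o["t"],np.round(o["tcp_pos"],1),np.round(o["wrist_force"],1),np.round(o["wrist_torque"],2),o["q"][5])
c,P=cloud("wrist"); np.savez("/tmp/w",c=c,P=P)
P=P.reshape(-1,3); z=P[:,2]
h=np.hypot(P[:,0]-520,P[:,1]-159)
b=np.degrees(np.arctan2(P[:,1]-159,P[:,0]-520)); t=np.array(o["ee_rot"])[:,0]; tb=np.degrees(np.arctan2(t[1],t[0]))
q=z[(h>28)&(h<37)&(abs((b-tb+180)%360-180)<30)&(z>105)&(z<z.max())]
H,e=np.histogram(q,np.arange(105,165,1)); print({int(a):int(n) for a,n in zip(e,H) if n>20})
q2=z[(h<40)&(z>105)&(z<124)]; print("sleeve/lower band median",np.median(q2),np.percentile(q2,[75,90,99]).round(1))
E
python3 low.py
```

```text
6.45 [518.5 158.4 126.7] [-1.  -0.1 -1.8] [ 0.12  0.19 -0.08] 20.567989732055242
{}
sleeve/lower band median 115.0583115558703 [118.8 121.2 123.7]
```

```bash
sed -i 's/&(z<z.max())//; s/P=P.reshape/P=P[np.isfinite(P[...,2])]; P=P.reshape/' low.py
sed -i 's/^q2=.*/rim=z[(h<36)\&(z>130)]; print("rim p90-tcp",np.percentile(rim,[50,90,97])-o["tcp_pos"][2])/' low.py; python3 low.py
```

```text
6.5 [518.6 158.3 126.8] [-1.9 -0.1 -1. ] [0.1  0.27 0.01] 20.101786069978235
{105: 46, 106: 44, 107: 51, 108: 56, 109: 131, 110: 308, 111: 118, 116: 28, 117: 81, 118: 161, 119: 61, 141: 25, 142: 51, 143: 53, 144: 54, 145: 66, 146: 62, 147: 49, 148: 42, 149: 53, 150: 55, 151: 72, 152: 160, 153: 402, 154: 239}
rim p90-tcp [31.0290813 79.1558605 82.748919 ]
```

The lower rim is still at 118.3 and the top rim has risen about 7 mm, so it is coming out without slipping. Continuing.

Call:
servo_tool(plan=[{"wx": 0, "wy": 0, "wz": 0.12, "x": 0, "y": 0, "z": 0, "gripper": 50}, {"wx": 0, "wy": 0, "wz": 0.25, "x": 0, "y": 0, "z": -0.3, "gripper": 50}, {"wx": 0, "wy": 0, "wz": 0.38, "x": 0, "y": 0, "z": -0.9, "gripper": 50}, {"wx": 0, "wy": 0, "wz": 0.51, "x": 0, "y": 0, "z": -1.5, "gripper": 50}, {"wx": 0, "wy": 0, "wz": 0.64, "x": 0, "y": 0, "z": -2.2, "gripper": 50}, {"wx": 0, "wy": 0, "wz": 0.77, "x": 0, "y": 0, "z": -2.9, "gripper": 50}, {"wx": 0, "wy": 0, "wz": 0.9, "x": 0, "y": 0, "z": -3.5, "gripper": 50}, {"wx": 0, "wy": 0, "wz": 1.03, "x": 0, "y": 0, "z": -3.5, "gripper": 50}])

```text
t: 7.35
tcp_pos: [518.8, 158.0, 130.4]
ee_rot: [[0.923, 0.386, -0.0], [0.386, -0.923, -0.0], [-0.0, 0.0, -1.0]]
wrist_force: [0.9, -2.3, -1.7]
grip_width: 0.682
```

Call:
servo_tool(plan=[{"wx": 0, "wy": 0, "wz": -0.12, "x": 0, "y": 0, "z": 0, "gripper": 50}, {"wx": 0, "wy": 0, "wz": -0.25, "x": 0, "y": 0, "z": -0.3, "gripper": 50}, {"wx": 0, "wy": 0, "wz": -0.38, "x": 0, "y": 0, "z": -0.9, "gripper": 50}, {"wx": 0, "wy": 0, "wz": -0.51, "x": 0, "y": 0, "z": -1.5, "gripper": 50}, {"wx": 0, "wy": 0, "wz": -0.64, "x": 0, "y": 0, "z": -2.2, "gripper": 50}, {"wx": 0, "wy": 0, "wz": -0.77, "x": 0, "y": 0, "z": -2.9, "gripper": 50}, {"wx": 0, "wy": 0, "wz": -0.9, "x": 0, "y": 0, "z": -3.5, "gripper": 50}, {"wx": 0, "wy": 0, "wz": -1.03, "x": 0, "y": 0, "z": -3.5, "gripper": 50}])

```text
t: 8.15
tcp_pos: [518.6, 158.2, 133.7]
ee_rot: [[0.134, 0.991, -0.001], [0.991, -0.134, 0.0], [0.0, -0.001, -1.0]]
wrist_force: [-1.3, 0.5, -1.6]
grip_width: 0.679
```

Call:
servo_tool(plan=[{"wx": 0, "wy": 0, "wz": 0.12, "x": 0, "y": 0, "z": 0, "gripper": 50}, {"wx": 0, "wy": 0, "wz": 0.25, "x": 0, "y": 0, "z": -0.3, "gripper": 50}, {"wx": 0, "wy": 0, "wz": 0.38, "x": 0, "y": 0, "z": -0.9, "gripper": 50}, {"wx": 0, "wy": 0, "wz": 0.51, "x": 0, "y": 0, "z": -1.5, "gripper": 50}, {"wx": 0, "wy": 0, "wz": 0.64, "x": 0, "y": 0, "z": -2.2, "gripper": 50}, {"wx": 0, "wy": 0, "wz": 0.77, "x": 0, "y": 0, "z": -2.9, "gripper": 50}, {"wx": 0, "wy": 0, "wz": 0.9, "x": 0, "y": 0, "z": -3.5, "gripper": 50}, {"wx": 0, "wy": 0, "wz": 1.03, "x": 0, "y": 0, "z": -3.5, "gripper": 50}])

```text
t: 8.95
tcp_pos: [518.7, 158.1, 137.2]
ee_rot: [[0.922, 0.386, -0.0], [0.386, -0.922, -0.0], [-0.001, 0.0, -1.0]]
wrist_force: [-0.4, -0.6, -1.5]
grip_width: 0.68
```

```bash
python3 low.py
```

```text
8.95 [518.7 158.1 137.2] [-0.4 -0.6 -1.5] [-0.1  -0.16  0.13] 80.3820470144411
{106: 23, 107: 25, 108: 42, 109: 48, 110: 144, 111: 38, 112: 23, 116: 47, 117: 95, 118: 203, 119: 76, 152: 30, 153: 42, 154: 39, 155: 43, 156: 41, 157: 41, 158: 49, 159: 47, 160: 46, 161: 80, 162: 98, 163: 267}
rim p90-tcp [27.31560262 78.64420428 82.56242191]
```

The lift is about 18 mm and the lower stack has not moved. About 10 mm of jam remains.

Call:
servo_tool(plan=[{"wx": 0, "wy": 0, "wz": -0.12, "x": 0, "y": 0, "z": 0, "gripper": 50}, {"wx": 0, "wy": 0, "wz": -0.25, "x": 0, "y": 0, "z": -0.3, "gripper": 50}, {"wx": 0, "wy": 0, "wz": -0.38, "x": 0, "y": 0, "z": -0.9, "gripper": 50}, {"wx": 0, "wy": 0, "wz": -0.51, "x": 0, "y": 0, "z": -1.5, "gripper": 50}, {"wx": 0, "wy": 0, "wz": -0.64, "x": 0, "y": 0, "z": -2.2, "gripper": 50}, {"wx": 0, "wy": 0, "wz": -0.77, "x": 0, "y": 0, "z": -2.9, "gripper": 50}, {"wx": 0, "wy": 0, "wz": -0.9, "x": 0, "y": 0, "z": -3.5, "gripper": 50}, {"wx": 0, "wy": 0, "wz": -1.03, "x": 0, "y": 0, "z": -3.5, "gripper": 50}])

```text
t: 9.8
tcp_pos: [518.7, 158.3, 140.9]
ee_rot: [[0.13, 0.992, -0.0], [0.992, -0.13, 0.0], [0.0, -0.0, -1.0]]
wrist_force: [-0.3, -0.3, -0.9]
grip_width: 0.685
```

Call:
servo_tool(plan=[{"wx": 0, "wy": 0, "wz": 0.12, "x": 0, "y": 0, "z": 0, "gripper": 50}, {"wx": 0, "wy": 0, "wz": 0.25, "x": 0, "y": 0, "z": -0.3, "gripper": 50}, {"wx": 0, "wy": 0, "wz": 0.38, "x": 0, "y": 0, "z": -0.9, "gripper": 50}, {"wx": 0, "wy": 0, "wz": 0.51, "x": 0, "y": 0, "z": -1.5, "gripper": 50}, {"wx": 0, "wy": 0, "wz": 0.64, "x": 0, "y": 0, "z": -2.2, "gripper": 50}, {"wx": 0, "wy": 0, "wz": 0.77, "x": 0, "y": 0, "z": -2.9, "gripper": 50}, {"wx": 0, "wy": 0, "wz": 0.9, "x": 0, "y": 0, "z": -3.5, "gripper": 50}, {"wx": 0, "wy": 0, "wz": 1.03, "x": 0, "y": 0, "z": -3.5, "gripper": 50}])

```text
t: 10.6
tcp_pos: [518.9, 158.2, 144.5]
ee_rot: [[0.921, 0.39, 0.0], [0.39, -0.921, -0.0], [0.0, 0.0, -1.0]]
wrist_force: [1.4, 2.6, 1.1]
grip_width: 0.68
```

Call:
servo_tool(plan=[{"wx": 0, "wy": 0, "wz": -0.12, "x": 0, "y": 0, "z": 0, "gripper": 50}, {"wx": 0, "wy": 0, "wz": -0.25, "x": 0, "y": 0, "z": -0.3, "gripper": 50}, {"wx": 0, "wy": 0, "wz": -0.38, "x": 0, "y": 0, "z": -0.9, "gripper": 50}, {"wx": 0, "wy": 0, "wz": -0.51, "x": 0, "y": 0, "z": -1.5, "gripper": 50}, {"wx": 0, "wy": 0, "wz": -0.64, "x": 0, "y": 0, "z": -2.2, "gripper": 50}, {"wx": 0, "wy": 0, "wz": -0.77, "x": 0, "y": 0, "z": -2.9, "gripper": 50}, {"wx": 0, "wy": 0, "wz": -0.9, "x": 0, "y": 0, "z": -3.5, "gripper": 50}, {"wx": 0, "wy": 0, "wz": -1.03, "x": 0, "y": 0, "z": -3.5, "gripper": 50}])

```text
t: 11.4
tcp_pos: [518.7, 158.3, 148.2]
ee_rot: [[0.13, 0.992, -0.0], [0.992, -0.13, 0.0], [0.0, -0.0, -1.0]]
wrist_force: [-2.1, 0.5, 2.1]
grip_width: 0.679
```

Call:
servo_tool(plan=[{"wx": 0, "wy": 0, "wz": 0.12, "x": 0, "y": 0, "z": 0, "gripper": 50}, {"wx": 0, "wy": 0, "wz": 0.25, "x": 0, "y": 0, "z": -0.3, "gripper": 50}, {"wx": 0, "wy": 0, "wz": 0.38, "x": 0, "y": 0, "z": -0.9, "gripper": 50}, {"wx": 0, "wy": 0, "wz": 0.51, "x": 0, "y": 0, "z": -1.5, "gripper": 50}, {"wx": 0, "wy": 0, "wz": 0.64, "x": 0, "y": 0, "z": -2.2, "gripper": 50}, {"wx": 0, "wy": 0, "wz": 0.77, "x": 0, "y": 0, "z": -2.9, "gripper": 50}, {"wx": 0, "wy": 0, "wz": 0.9, "x": 0, "y": 0, "z": -3.5, "gripper": 50}, {"wx": 0, "wy": 0, "wz": 1.03, "x": 0, "y": 0, "z": -4, "gripper": 50}])

```text
t: 12.2
tcp_pos: [518.8, 158.2, 152.0]
ee_rot: [[0.921, 0.39, 0.0], [0.39, -0.921, -0.0], [-0.0, 0.0, -1.0]]
wrist_force: [1.0, 0.1, -1.0]
grip_width: 0.684
```

```bash
python3 low.py
```

```text
12.2 [518.8 158.2 152. ] [ 1.   0.1 -1. ] [-0.11  0.01  0.03] 80.15984326558709
{107: 23, 108: 28, 109: 63, 110: 106, 111: 34, 116: 28, 117: 78, 118: 175, 119: 72}
rim p90-tcp [26.69822669 78.26923584 82.40125267]
```

The beaker is past the jam with the lower stack still seated. Now a straight lift out, gently.

Call:
servo_tool(plan=[{"wx": 0, "wy": 0, "wz": 0, "x": 0, "y": 0, "z": -4, "gripper": 50}, {"wx": 0, "wy": 0, "wz": 0, "x": 0, "y": 0, "z": -10, "gripper": 50}, {"wx": 0, "wy": 0, "wz": 0, "x": 0, "y": 0, "z": -18, "gripper": 50}, {"wx": 0, "wy": 0, "wz": 0, "x": 0, "y": 0, "z": -26, "gripper": 50}, {"wx": 0, "wy": 0, "wz": 0, "x": 0, "y": 0, "z": -36, "gripper": 50}, {"wx": 0, "wy": 0, "wz": 0, "x": 0, "y": 0, "z": -46, "gripper": 50}, {"wx": 0, "wy": 0, "wz": 0, "x": 0, "y": 0, "z": -58, "gripper": 50}, {"wx": 0, "wy": 0, "wz": 0, "x": 0, "y": 0, "z": -68, "gripper": 50}])

```text
t: 13.05
tcp_pos: [518.9, 158.2, 221.3]
ee_rot: [[0.918, 0.397, 0.001], [0.397, -0.918, 0.0], [0.001, 0.0, -1.0]]
wrist_force: [-0.6, -0.0, -0.5]
grip_width: 0.68
```

```bash
python3 low.py
```

```text
13.05 [518.9 158.2 221.3] [-0.6 -0.  -0.5] [ 0.03 -0.09 -0.  ] 79.7172691907774
{109: 21, 110: 59, 111: 27, 117: 44, 118: 90, 119: 44}
rim p90-tcp [24.13318718 77.76528668 82.18113282]
```

Clear, and the stack is still seated (lower rim at 118). Carrying it over to the pan.

Call:
servo_tool(plan=[{"wx": 0, "wy": 0, "wz": 0, "x": -10, "y": 23, "z": 0, "gripper": 50}, {"wx": 0, "wy": 0, "wz": 0, "x": -26, "y": 60, "z": 0, "gripper": 50}, {"wx": 0, "wy": 0, "wz": 0, "x": -42, "y": 98, "z": 0, "gripper": 50}, {"wx": 0, "wy": 0, "wz": 0, "x": -60, "y": 140, "z": 0, "gripper": 50}, {"wx": 0, "wy": 0, "wz": 0, "x": -78, "y": 182, "z": 0, "gripper": 50}, {"wx": 0, "wy": 0, "wz": 0, "x": -96, "y": 224, "z": 0, "gripper": 50}, {"wx": 0, "wy": 0, "wz": 0, "x": -110, "y": 257, "z": 0, "gripper": 50}, {"wx": 0, "wy": 0, "wz": 0, "x": -122, "y": 285, "z": 0, "gripper": 50}])

```text
t: 13.9
tcp_pos: [519.5, -153.9, 220.1]
ee_rot: [[0.918, 0.396, 0.0], [0.396, -0.918, -0.0], [-0.0, 0.0, -1.0]]
wrist_force: [-0.0, 0.6, -1.2]
grip_width: 0.682
```

Call:
servo_tool(plan=[{"wx": 0, "wy": 0, "wz": 0, "x": -11, "y": 26, "z": 0, "gripper": 50}, {"wx": 0, "wy": 0, "wz": 0, "x": -20, "y": 46, "z": 5, "gripper": 50}, {"wx": 0, "wy": 0, "wz": 0, "x": -28, "y": 64, "z": 15, "gripper": 50}, {"wx": 0, "wy": 0, "wz": 0, "x": -33, "y": 76, "z": 25, "gripper": 50}, {"wx": 0, "wy": 0, "wz": 0, "x": -34.5, "y": 79.5, "z": 35, "gripper": 50}, {"wx": 0, "wy": 0, "wz": 0, "x": -34.5, "y": 79.5, "z": 40, "gripper": 50}, {"wx": 0, "wy": 0, "wz": 0, "x": -34.5, "y": 79.5, "z": 40, "gripper": 50}, {"wx": 0, "wy": 0, "wz": 0, "x": -34.5, "y": 79.5, "z": 40, "gripper": 50}])

```text
t: 14.7
tcp_pos: [520.0, -237.8, 180.3]
ee_rot: [[0.918, 0.397, 0.0], [0.397, -0.918, -0.0], [0.0, 0.0, -1.0]]
wrist_force: [-0.7, 0.1, -1.3]
grip_width: 0.678
```

Run:
```python
from h import *
o=r.get_obs();print(o["t"],np.round(o["tcp_pos"],1),np.round(o["wrist_force"],2))
c,P=cloud("scene"); s=c[130:290,170:400]; save("s2.png",cv2.resize(s,None,fx=3,fy=3,interpolation=cv2.INTER_CUBIC))
p=P[np.isfinite(P[...,2])]
q=p[(np.hypot(p[:,0]-520,p[:,1]+238)<62)&(abs(p[:,2]-84)<2.5)]; print("pan z",np.median(q[:,2]))
h=np.hypot(p[:,0]-o["tcp_pos"][0],p[:,1]-o["tcp_pos"][1]); q=p[(h<34)&(p[:,2]>95)&(p[:,2]<172)]
print("lowest beaker",np.percentile(q[:,2],[0,1,3]).round(1),len(q))
for a in range(int(q[:,2].min()),172,6):
    k=q[(q[:,2]>=a)&(q[:,2]<a+6)]
    if len(k)>5: print(a,len(k),k[:,:2].min(0).round(1),k[:,:2].max(0).round(1))
```

```text
14.7 [ 520.  -237.8  180.3] [-0.71  0.1  -1.3 ]
pan z 83.7502131449339
lowest beaker [127.7 128.2 129.9] 293
127 29 [ 513.1 -262.7] [ 545.3 -224.9]
133 35 [ 515.  -262.6] [ 545.9 -224.5]
139 39 [ 510.4 -263.3] [ 547.1 -223.4]
145 39 [ 513.2 -263.9] [ 546.4 -222.2]
151 43 [ 511.7 -265. ] [ 548.2 -219.7]
157 43 [ 506.4 -264.2] [ 547.5 -218.5]
163 41 [ 511.6 -265. ] [ 547.2 -224.4]
169 24 [ 506.7 -265.1] [ 548.6 -225.4]
```

View pics/s2.png

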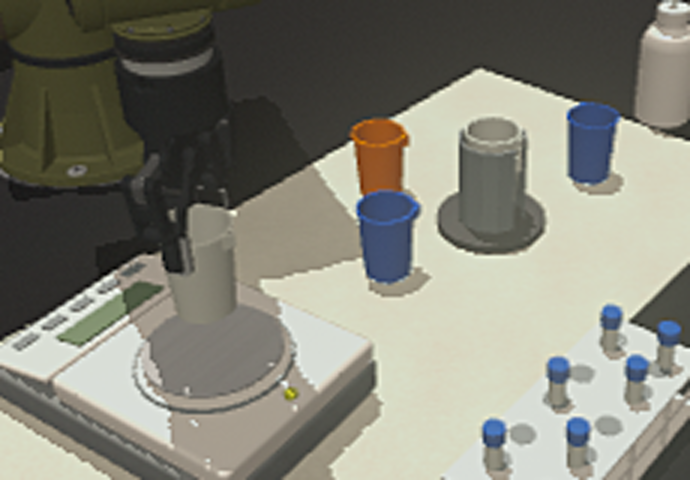

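The image shows the beaker upright in the jaws, over the pan. Its foot is at about z 128.5 and the pan at 84. Lowering to just above the pan.

Call:
servo_tool(plan=[{"wx": 0, "wy": 0, "wz": 0, "x": 0, "y": 0, "z": 10, "gripper": 50}, {"wx": 0, "wy": 0, "wz": 0, "x": 0, "y": 0, "z": 20, "gripper": 50}, {"wx": 0, "wy": 0, "wz": 0, "x": 0, "y": 0, "z": 29, "gripper": 50}, {"wx": 0, "wy": 0, "wz": 0, "x": 0, "y": 0, "z": 36, "gripper": 50}, {"wx": 0, "wy": 0, "wz": 0, "x": 0, "y": 0, "z": 40, "gripper": 50}, {"wx": 0, "wy": 0, "wz": 0, "x": 0, "y": 0, "z": 42, "gripper": 50}, {"wx": 0, "wy": 0, "wz": 0, "x": 0, "y": 0, "z": 42, "gripper": 50}, {"wx": 0, "wy": 0, "wz": 0, "x": 0, "y": 0, "z": 42, "gripper": 50}])

```text
t: 15.55
tcp_pos: [519.8, -238.5, 138.3]
ee_rot: [[0.918, 0.397, 0.0], [0.397, -0.918, -0.0], [0.0, 0.0, -1.0]]
wrist_force: [-0.9, 0.3, -0.3]
grip_width: 0.681
```

Call:
servo_tool(plan=[{"wx": 0, "wy": 0, "wz": 0, "x": 0, "y": 0, "z": 0.4, "gripper": 50}, {"wx": 0, "wy": 0, "wz": 0, "x": 0, "y": 0, "z": 0.8, "gripper": 50}, {"wx": 0, "wy": 0, "wz": 0, "x": 0, "y": 0, "z": 1.2, "gripper": 50}, {"wx": 0, "wy": 0, "wz": 0, "x": 0, "y": 0, "z": 1.6, "gripper": 50}, {"wx": 0, "wy": 0, "wz": 0, "x": 0, "y": 0, "z": 1.6, "gripper": 50}, {"wx": 0, "wy": 0, "wz": 0, "x": 0, "y": 0, "z": 1.6, "gripper": 50}])

```text
t: 16.15
tcp_pos: [519.7, -238.5, 136.4]
ee_rot: [[0.918, 0.397, 0.0], [0.397, -0.918, -0.0], [-0.0, 0.0, -1.0]]
wrist_force: [0.1, -1.0, -0.3]
grip_width: 0.676
```

Call:
servo_tool(plan=[{"wx": 0, "wy": 0, "wz": 0, "x": 0, "y": 0, "z": 0.4, "gripper": 50}, {"wx": 0, "wy": 0, "wz": 0, "x": 0, "y": 0, "z": 0.8, "gripper": 50}, {"wx": 0, "wy": 0, "wz": 0, "x": 0, "y": 0, "z": 0.8, "gripper": 50}, {"wx": 0, "wy": 0, "wz": 0, "x": 0, "y": 0, "z": 0.8, "gripper": 50}])

```text
t: 16.55
tcp_pos: [519.7, -238.5, 135.6]
ee_rot: [[0.918, 0.397, 0.0], [0.397, -0.918, -0.0], [0.0, 0.0, -1.0]]
wrist_force: [0.2, -0.2, -1.8]
grip_width: 0.679
```

Call:
servo_tool(plan=[{"wx": 0, "wy": 0, "wz": 0, "x": 0, "y": 0, "z": 0.3, "gripper": 50}, {"wx": 0, "wy": 0, "wz": 0, "x": 0, "y": 0, "z": 0.6, "gripper": 50}, {"wx": 0, "wy": 0, "wz": 0, "x": 0, "y": 0, "z": 0.6, "gripper": 50}, {"wx": 0, "wy": 0, "wz": 0, "x": 0, "y": 0, "z": 0.6, "gripper": 50}])

```text
t: 16.95
tcp_pos: [519.7, -238.5, 135.1]
ee_rot: [[0.918, 0.397, 0.0], [0.397, -0.918, -0.0], [0.0, 0.0, -1.0]]
wrist_force: [-0.1, 0.2, 2.8]
grip_width: 0.682
```

Call:
servo_tool(plan=[{"wx": 0, "wy": 0, "wz": 0, "x": 0, "y": 0, "z": 0.3, "gripper": 50}, {"wx": 0, "wy": 0, "wz": 0, "x": 0, "y": 0, "z": 0.5, "gripper": 50}, {"wx": 0, "wy": 0, "wz": 0, "x": 0, "y": 0, "z": 0.5, "gripper": 50}])

```text
t: 17.25
tcp_pos: [519.7, -238.5, 134.6]
ee_rot: [[0.918, 0.397, 0.0], [0.397, -0.918, -0.0], [0.0, 0.0, -1.0]]
wrist_force: [-1.0, 0.3, 4.1]
grip_width: 0.685
```

Call:
servo_tool(plan=[{"wx": 0, "wy": 0, "wz": 0, "x": 0, "y": 0, "z": 0, "gripper": 50}])

```text
t: 17.35
tcp_pos: [519.7, -238.5, 134.6]
ee_rot: [[0.918, 0.397, 0.0], [0.397, -0.918, -0.0], [0.0, 0.0, -1.0]]
wrist_force: [-1.3, 0.4, 3.6]
grip_width: 0.683
```

The beaker is on the pan with about 4 N upward, which is roughly 1 mm of pan travel. Letting go, then retreating straight up.

Call:
servo_tool(plan=[{"wx": 0, "wy": 0, "wz": 0, "x": 0, "y": 0, "z": 0, "gripper": 64}, {"wx": 0, "wy": 0, "wz": 0, "x": 0, "y": 0, "z": 0, "gripper": 70}, {"wx": 0, "wy": 0, "wz": 0, "x": 0, "y": 0, "z": 0, "gripper": 85}, {"wx": 0, "wy": 0, "wz": 0, "x": 0, "y": 0, "z": 0, "gripper": 85}, {"wx": 0, "wy": 0, "wz": 0, "x": 0, "y": 0, "z": 0, "gripper": 85}, {"wx": 0, "wy": 0, "wz": 0, "x": 0, "y": 0, "z": 0, "gripper": 85}])

```text
t: 17.95
tcp_pos: [519.7, -238.4, 134.4]
ee_rot: [[0.918, 0.397, -0.0], [0.397, -0.918, 0.0], [-0.0, -0.0, -1.0]]
wrist_force: [0.1, -0.2, 0.0]
grip_width: 0.999
```

Call:
servo_tool(plan=[{"wx": 0, "wy": 0, "wz": 0, "x": 0, "y": 0, "z": -8, "gripper": 85}, {"wx": 0, "wy": 0, "wz": 0, "x": 0, "y": 0, "z": -20, "gripper": 85}, {"wx": 0, "wy": 0, "wz": 0, "x": 0, "y": 0, "z": -40, "gripper": 85}, {"wx": 0, "wy": 0, "wz": 0, "x": 0, "y": 0, "z": -70, "gripper": 85}, {"wx": 0, "wy": 0, "wz": 0, "x": 0, "y": 0, "z": -110, "gripper": 85}, {"wx": 0, "wy": 0, "wz": 0, "x": 0, "y": 0, "z": -140, "gripper": 85}, {"wx": 0, "wy": 0, "wz": 0, "x": 0, "y": 0, "z": -140, "gripper": 85}, {"wx": 0, "wy": 0, "wz": 0, "x": 0, "y": 0, "z": -140, "gripper": 85}])

```text
t: 18.75
tcp_pos: [519.7, -238.5, 275.5]
ee_rot: [[0.918, 0.397, 0.001], [0.397, -0.918, -0.001], [0.001, 0.001, -1.0]]
wrist_force: [0.0, -0.4, -0.4]
grip_width: 0.996
```

```bash
python3 s.py
python3 - <<'E'
from h import *
c,P=cloud("scene"); s=c[130:290,170:400]; save("s3.png",cv2.resize(s,None,fx=3,fy=3,interpolation=cv2.INTER_CUBIC))
p=P[np.isfinite(P[...,2])]
def near(x,y,R,lo,hi): return p[(np.hypot(p[:,0]-x,p[:,1]-y)<R)&(p[:,2]>lo)&(p[:,2]<hi)]
q=near(520,-238,70,158,172); print("rim",np.median(q[:,2]),cv2.minEnclosingCircle(q[:,:2].astype(np.float32)))
q=near(521,158,40,113,160); print("stack top",np.percentile(q[:,2],[50,90,100]).round(1))
E
```

```text
t 18.75
q [-28.319  18.27   79.851   0.     81.784  38.317]
tcp_pos [ 519.696 -238.471  275.513]
wrist_force [ 0.027 -0.39  -0.395]
wrist_torque [ 0.029 -0.019  0.034]
grip_width 0.996
rim 162.36965500577196 ((520.9849243164062, -236.33499145507812), 34.2066764831543)
stack top [117.7 120.1 121.5]
```

View pics/s3.png

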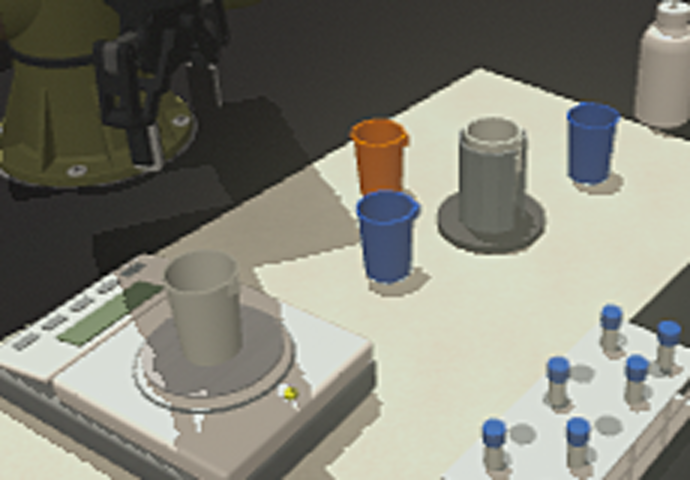

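The beaker stands upright near the pan's centre, and the gripper is clear. The stack is seated and nothing else has moved. Handing in.

```bash
python3 -c "
from cell import r
print(r.job_done())"
```

```text
the job is handed in; nothing more can be done
None
```

I twisted the jammed top beaker free, stood it on the balance pan and let go. The job is handed in; it reports no verdict.

- **Freeing it:** I gripped the bare band clear of the spout and turned the beaker about ±30° while lifting 3 to 4 mm per stroke. After 33 mm, past the jam, I lifted it straight out.
- **Lower beakers:** their rim read about 118 mm in the wrist depth image at each check during the lift. In the last scene image it was at 118–121 mm, against 120 mm nominal, so they stayed seated.
- **Placing:** I set it down with about 4 N on the wrist, roughly 1 mm of pan travel by estimate; the pan joint itself can't be read.
- **Last checks:** the beaker stands upright in the picture. Its rim centre is within about 3 mm of the pan's centre, and its rim height of about 162 mm fits a foot resting on the pan.
- **Robot and bystanders:** the gripper is open and well above the beaker, and the wrist force is about zero. The rack, wash bottle and coloured beakers look unmoved. The tip box was outside the last crop, but the arm stayed away from it after the start.

No check failed. Before the grasp, the camera estimates of the rim centre differed by about 2 mm, which did not matter. Clock at hand-in was about 19 s of the 70 s.

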